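Fit the stylus and draw the probe arm out to its cursor

ROBOT

A 6-joint arm with a two-finger parallel gripper is mounted at the origin on the work surface. World frame = base frame: x ahead of the robot, y to its left, z up, the work surface at z = 0. Lengths are in m, angles in rad, forces in N, time in s.
With the tool pointing down it reaches from about 0.35 to 0.85 m from the base axis. Payload 8.1 kg.
Tool frame: the origin (TCP) lies midway between the tips of the shut fingers; the grasp point (between the pads) lies 19 mm behind it; z points along the fingers, y is the line along which they close (so a half turn about z gives the same grasp; the last joint's range is limited). The gripper opens to 85 mm and grips with 20 to 120 N. Pads are 22 mm wide; open, the fingers measure 114 mm over their backs; the gripper's body (76 mm by 85 mm) begins 54 mm behind the grasp point. The pads swing forward as they close: fully open they stand 13 mm farther back than shut.
Start: joints at [1.159, 0.13, 1.488, -0, 1.523, -0.085], TCP at [0.193, 0.568, 0.21] pointing down, gripper open.
Joint ranges: [-2.96, 2.96], [-0.89, 2.26], [0.02, 2.5], [-1.34, 4.48], [0, 2.73], [-2.66, 2.66]. Speed limits (rad/s): [2.39, 2.39, 2.79, 3.14, 3.14, 3.14].

INTERFACE

Orientations are given as a unit quaternion [x, y, z, w].
In Python, from station import r gives the robot as it stands. The module is installed in compiled form; this text tells all that it offers.
- The arm moves only by the shell command python3 -m pendant 'ROWS' [FORCE]. ROWS is text: rows parted by semicolons, each of 7 numbers parted by spaces: the finger opening in mm, from 0 to 85.4, then the shift along the tool's x, y, z in units of 25 mm (1.0 is 25 mm), then the turn, a rotation vector about the tool's x, y, z in rad. In form: jaw dx dy dz wx wy wz; .... A call has exactly 10 rows; each row is the pose to reach, as a shift and turn from the pose commanded when the call began, along the tool's axes at that moment; what a row does not reach only later rows make up. A row lasts 1/12 s, in which the tool goes at most 41.7 mm and 7.16 degrees, less where a joint would pass 70% of its speed; a pose out of reach is approached as far as the arm can. A call with a gripper value outside its range is refused whole. The fingers move at their own pace and stop on an object; FORCE is the grip in N (left out, the last holds). Time passes only in rows, so rows that repeat a pose let the fingers close, or fill a call up. It gives the time, the measured TCP pose, the force, the opening and the grip force at its end, in the units of the state.
- r.read_state(): the state, without advancing time (a new reading comes with each control period).
- r.read_camera(name): name is "scene" or "top" or "wrist"; returns (picture, depth): 400x640x3 uint8, red, green, blue; 400x640 float32, m along the optical axis (not along the pixel's ray), 0 where there is no reading.
- r.get_calibration(name): a dict with "fx", "fy", "cx", "cy" (pixels), "R" (3x3) and "t" (3): a world point X has camera coordinates R X + t. Camera axes: x right, y down, z forward; pixel columns grow to the right and rows downward; lengths in m; the calibration is good to about 2 mm. A picture is of the moment at which its call begins: read the wrist's pose just before it. get_calibration takes no time and is no camera call; for the wrist camera it gives the pose at the moment of the call.
- r.close_job(): hands the job in; it is judged then, once.
The state is a dict: "time_s": time; "joints": joint angles; "qd": joint speeds; "tau": joint torques, N m; "tool_pos": TCP position; "eef_rot": TCP orientation; "ft_force": force on the tool from outside, world axes, zero at the start; "ft_torque": the same for the moment, N m; "gripper_width": opening from 0.0 (shut) to 1.0 (fully open); "gripper_force": force on a finger pad.
Only numpy, scipy, OpenCV 4.12 (cv2) and the standard library are available. Lean on these libraries where they do the work, as an engineer would, in place of code of your own. Each camera call takes 0.05 s, during which the arm holds its last target. There are 200 camera calls.

TASK

Pull the probe stylus out of the upright holder and stand it in the socket of the probe station's telescoping arm, collar down on the head, and let go of it. Then push the arm's lock button fully in, take the arm by its grip block and draw it out against its spring until the pointer on the head lines up with the cursor on the scale. Finish while still holding the arm there by the grip block, with the stylus still in its socket; leave the cursor, the screwdriver and the other things on the bench where they are.

Things in the scene. Friction and masses are not known exactly. Their poses are not given: they have to be found in the camera images.
- stand: The fixed black probe station, all in one: base, column, sleeve, wafer chuck and white scale bar. Origin on the bench under it. Its z is up and its +y is the direction in which the telescoping arm extends. In its frame: sleeve x -22..22, y -125..15, top at z 100 mm; round chuck of radius 78 mm centred at y 170, top z 15; scale bar x 37..67, y 75..280, top z 69, ticks every 10 mm, a long one every 50 mm, which are only for the eye: the target is the cursor.
- boom (a joint): Extension of the telescoping arm (aluminium tube and head) in m: 0 home, 0.14 fully out, along the station's +y. A spring pulls it home with 3 N at 0, growing to 5.8 N at 0.14, plus 0.6 N friction: let go, it runs back. Locked (1 mm of play) until the lock button is in.
- socket (a point): Mouth of the round through hole in the arm's head, on its axis, in the plane of the head's top (98 mm above the bench, hole 14 mm, 30 mm deep, 2 mm chamfer). z up, axes as the station's. The head is an aluminium block 44 mm (x) by 100 mm (y, from 75 mm behind to 25 mm ahead of the socket) by 30 mm; it moves with the arm. The socket is 50 mm ahead (+y) of the grip block.
- grip_center (a point): Centre of the upright black grip block, which stands on top of the arm's head, 24 mm across the arm (x), 20 mm along it (y), 44 mm tall (98 to 142 mm above the bench), axes as the station's. Take it from above with the fingers on its two x faces (across the arm); 30 N of grip is plenty. The fitted stylus stands 50 mm ahead of it (its handle up to 152 mm above the bench) and the lock button 100 mm behind it when home.
- pointer (a point): Tip of the thin pointer blade on the +x side of the head, level with the socket in y. The arm is on the mark when pointer and cursor nose have the same y in the station's frame.
- lock (a joint): Travel of the lock button in m: 0 out (locked), 0.009 fully in (released). It moves straight down, takes about 3 N, has no spring and stays where it is pushed; at 0.009 it meets a firm stop. The arm comes free at about 0.007.
- lock_top (a point): Centre of the top face of the lock button, a round steel button of radius 14 mm on top of the sleeve, standing 15 mm proud of it when out (115 mm above the bench) and 6 mm when in. It moves with the button.
- cursor_nose (a point): Point of the pointed nose of the black cursor that sits on the white scale bar with a brass screw, 16 mm long in y; the nose points at the arm. It sets the mark wanted; its top is 73 mm and its screw 79 mm above the bench. It can be pushed along by about 3 N and must not be.
- holder: Fixed grey upright holder block, 130 mm (x) by 60 mm (y) by 85 mm tall, origin at the centre of its underside. Two upright 13 mm holes, 80 mm deep, at x = -34 and +34 mm: one carries the stylus, the other the screwdriver. Take the tools with the fingers closing along its y.
- stylus_center (a point): Centre of the handle of the loose steel stylus (about 45 to 90 g): a ringed aluminium handle of 16 mm diameter and 50 mm length, under it a collar of 26 mm diameter and 4 mm thickness, under that a plain shank of 9 mm diameter and 75 mm length with a pointed tip. z runs from tip to handle; it hangs upright in its hole by the collar.
- stylus_seat (a point): Centre of the underside of the stylus's collar, 29 mm below the handle centre. It lies on the socket's mouth when the stylus is seated.
- stylus_tip (a point): Tip of the stylus's shank, 75 mm below the underside of the collar (104 mm below the handle centre).
- driver_center (a point): Centre of the thick black handle (29 mm diameter, 76 mm tall) of the loose screwdriver in the holder's other hole. To be left alone.
- bottle_center (a point): Centre of an amber bottle, radius 26, height 100 mm. To be left alone.
- waferbox_center (a point): Centre of a square grey wafer box 110 x 110 x 26 mm with a round lid. To be left alone.
- weight_center (a point): Middle of a steel laboratory weight with a knob, radius 24 mm, height 58 mm. To be left alone.

How it is judged:
On the way, in this order (a step that is already met when the one before it is completed fails the run):
1. the stylus is pulled clear of the holder (z of stylus_tip in the frame of holder above 0.088 m), for 0.1 s.
2. the stylus stands in the arm's socket with its collar on the head, while the arm is home (horizontal distance between stylus_seat and socket below 0.006 m and z of stylus_seat in the frame of socket between -0.004 and 0.004 m and angle between stylus_seat's own z axis and vertical below 0.15 rad and value of joint boom below 0.01 m and contact force between the fingers and stylus below 0.1 N), for 0.2 s.
3. the lock button is pushed in, while the arm is home (horizontal distance between stylus_seat and socket below 0.006 m and z of stylus_seat in the frame of socket between -0.004 and 0.004 m and angle between stylus_seat's own z axis and vertical below 0.15 rad and value of joint lock above 0.0075 m and value of joint boom below 0.01 m), for 0.1 s.
4. the arm is drawn out to the cursor by its grip block (y of pointer in the frame of cursor_nose between -0.004 and 0.004 m and contact force between the fingers and grip_block above 1 N), for 0.3 s.
At the end, for the whole second after the job is handed in: The arm is held still by the fingers on its grip block with its pointer within 4 mm of the cursor, the lock button in (over 7.5 mm), the stylus free of the fingers and upright in the socket (axis within 6 mm, collar within 4 mm of the head's top, tilt under 0.15 rad) (all of step 4 and horizontal distance between stylus_seat and socket below 0.006 m and z of stylus_seat in the frame of socket between -0.004 and 0.004 m and angle between stylus_seat's own z axis and vertical below 0.15 rad and velocity of joint boom between -0.01 and 0.01 m/s and contact force between the fingers and stylus below 0.1 N and value of joint lock above 0.0075 m); the arm keeps its last pose, push and grip.
It fails at once if the cursor is pushed off its mark (more than 6 mm) (distance of cursor_nose from where it was at the start of the episode above 0.006 m).
It fails at once if the screwdriver is moved more than 20 mm (distance of driver_center from where it was at the start of the episode above 0.02 m).
It fails at once if a bystander is moved more than 30 mm (distance of any of bottle_center, waferbox_center, weight_center from where it was at the start of the episode above 0.03 m).
It also fails if it takes over 64 s, if anything falls off the work surface, if the arm or the gripper's body presses on something with over 40 N, if the wrist force passes 120 N, or if a joint passes its speed limit or range.

## Working session

There is one attempt and no reset: what is moved stays moved. The work goes in short steps, Python scripts to look and compute and a shell command to move; the robot and the scene stay as the last step left them, time stands still between calls to the robot, and variables do not carry over. Pictures are saved under pics/ and viewed, at most 14 in all, crops included, and the job is handed in when it is done.

```bash
mkdir -p pics; cat > h.py <<'E'
import numpy as np, cv2
from station import r
from scipy.spatial.transform import Rotation as Ro
def snap(n,f=None):
    c=r.get_calibration(n); p,d=r.read_camera(n)
    if f: cv2.imwrite('pics/'+f,cv2.cvtColor(p,cv2.COLOR_RGB2BGR))
    return p,d,c
def cloud(d,c):
    v,u=np.mgrid[:d.shape[0],:d.shape[1]]
    P=np.stack([(u-c['cx'])/c['fx']*d,(v-c['cy'])/c['fy']*d,d],-1)
    return (P-np.array(c['t']))@np.array(c['R'])
def ray(u,v,z,c):
    R=np.array(c['R']);o=-R.T@np.array(c['t'])
    w=R.T@np.array([(u-c['cx'])/c['fx'],(v-c['cy'])/c['fy'],1])
    return o+w*(z-o[2])/w[2]
def tool(target):
    "shift in tool axes, units of 25mm, from measured pose"
    s=r.read_state(); R=Ro.from_quat(s['eef_rot'])
    return R.inv().apply(np.array(target)-s['tool_pos'])/0.025
E
python3 - <<'E'
from h import *
for n in('scene','top'):
    p,d,c=snap(n,n+'0.png'); np.savez(n+'0.npz',p=p,d=d,**{k:np.array(v) for k,v in c.items()})
    print(n,c)
s=r.read_state();print(s)
print(Ro.from_quat(s['eef_rot']).as_matrix().round(3))
E
```

```text
scene {'fx': 455.9635367872557, 'fy': 455.9635367872557, 'cx': 321.49956824059507, 'cy': 188.47068284728542, 'R': array([[-0.83969475,  0.5430417 ,  0.00429387],
       [ 0.39565869,  0.61717695, -0.68010794],
       [-0.37197705, -0.56938416, -0.73309941]]), 't': array([ 0.49171164, -0.18437037,  1.56160152])}
top {'fx': 510.67846516376494, 'fy': 510.67846516376494, 'cx': 313.665390526944, 'cy': 196.5842025485598, 'R': array([[-0.01270581, -0.99990035,  0.00615309],
       [-0.97451338,  0.01100443, -0.2240593 ],
       [ 0.22396926, -0.00884312, -0.97455609]]), 't': array([0.04462284, 0.62424774, 1.08856964])}
{'time_s': 0.1, 'joints': array([ 1.15858962e+00,  1.31098187e-01,  1.48918999e+00, -1.67586336e-05,
        1.52298649e+00, -8.54068282e-02]), 'qd': array([-0.00084043, -0.00276673, -0.00234841,  0.00069174,  0.00119573,
       -0.00120568]), 'tau': array([ 9.78030694e-04, -5.70950747e+01, -5.01941550e+01, -2.21148453e-04,
        8.08770885e-03,  3.53377436e-05]), 'tool_pos': array([0.19238227, 0.56775689, 0.20913109]), 'eef_rot': array([ 1.62673331e-01,  9.86679624e-01, -8.17167341e-04, -1.98983439e-04]), 'ft_force': array([0.79376357, 0.12642035, 0.48572269]), 'ft_torque': array([-0.00549274,  0.00748993, -0.01484325]), 'gripper_force': 0.0, 'gripper_width': 1.0044386652569202}
[[-0.947  0.321 -0.001]
 [ 0.321  0.947 -0.002]
 [ 0.    -0.002 -1.   ]]
```

View pics/top0.png

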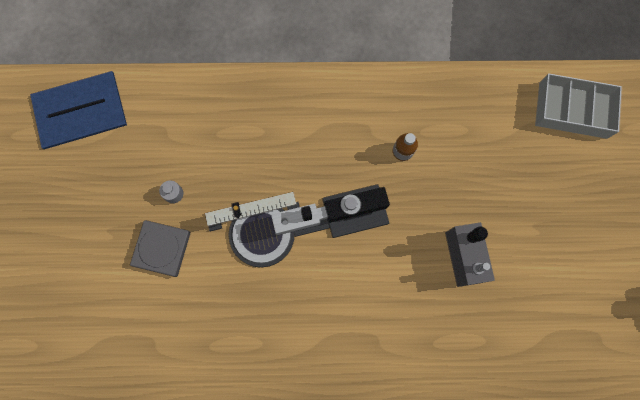

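View pics/scene0.png

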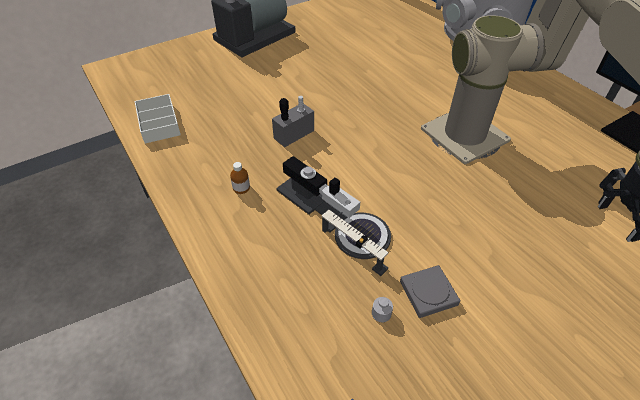

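The top view shows the stylus at about (484,267), the driver at (478,234), the lock button at (351,204), the grip block at (307,213), the socket near (288,219) and the cursor at (236,210). The scene view agrees.

```bash
python3 - <<'E'
from h import *
z=np.load('top0.npz');c={k:z[k] for k in('fx','fy','cx','cy','R','t')};d=z['d'];p=z['p']
W=cloud(d,c)
def blob(u0,u1,v0,v1,z0,z1,name):
    S=W[v0:v1,u0:u1].reshape(-1,3); S=S[(S[:,2]>z0)&(S[:,2]<z1)]
    rc=cv2.minAreaRect((S[:,:2]*1000).astype(np.float32)); print(name,len(S),S.mean(0).round(4),[np.round(q,1) for q in rc])
blob(440,505,215,295,.078,.092,'holder top')
blob(470,505,255,280,.13,.145,'stylus top')
blob(465,500,220,245,.12,.2,'driver')
blob(335,370,190,220,.108,.122,'lock')
blob(298,318,200,225,.135,.15,'grip')
blob(265,335,200,240,.09,.105,'head')
blob(320,395,180,230,.095,.105,'sleeve')
blob(200,300,185,235,.066,.0705,'scale')
blob(225,248,198,220,.0715,.085,'cursor')
for n,u,v,zz in(('stylus',486,266,.139),('lock',351,204,.115),('grip',307,213,.142),('cursor',236,210,.076)): print(n,ray(u,v,zz,c).round(4))
I=cv2.cvtColor(p,cv2.COLOR_RGB2BGR)
cv2.imwrite('pics/c1.png',cv2.resize(I[175:275,195:395],None,fx=4,fy=4,interpolation=cv2.INTER_CUBIC))
E
```

```text
holder top 1356 [ 0.4866 -0.3097  0.084 ] [array([ 491.8, -312.9]), array([130.1,  63. ]), np.float64(8.8)]
stylus top 53 [ 0.4574 -0.3166  0.1373] [array([ 457.7, -317. ]), array([14.5, 13. ]), np.float64(89.3)]
driver 198 [ 0.5232 -0.3038  0.1522] [array([ 524.3, -306.6]), array([27.3, 27.5]), np.float64(13.5)]
lock 127 [ 0.5994 -0.0421  0.1139] [array([600.1, -42.6]), array([26.3, 26.8]), np.float64(46.3)]
grip 103 [0.5764 0.0546 0.1407] [array([576.6,  54.5]), array([24.1, 19.7]), np.float64(13.2)]
head 942 [0.5731 0.0664 0.0972] [array([576.2,  57.9]), array([ 44.8, 143.2]), np.float64(13.4)]
sleeve 1037 [ 0.6032 -0.0583  0.0993] [array([603.5, -57. ]), array([ 44.6, 140.2]), np.float64(13.5)]
scale 800 [0.5999 0.1781 0.0682] [array([574.7, 176. ]), array([ 90.6, 204.4]), np.float64(10.5)]
cursor 78 [0.5962 0.2138 0.0742] [array([594.6, 215.5]), array([33.8, 44.5]), np.float64(15.1)]
stylus [ 0.4574 -0.3175  0.139 ]
lock [ 0.5971 -0.0435  0.115 ]
grip [0.573  0.0523 0.142 ]
cursor [0.5946 0.2118 0.076 ]
```

View pics/c1.png

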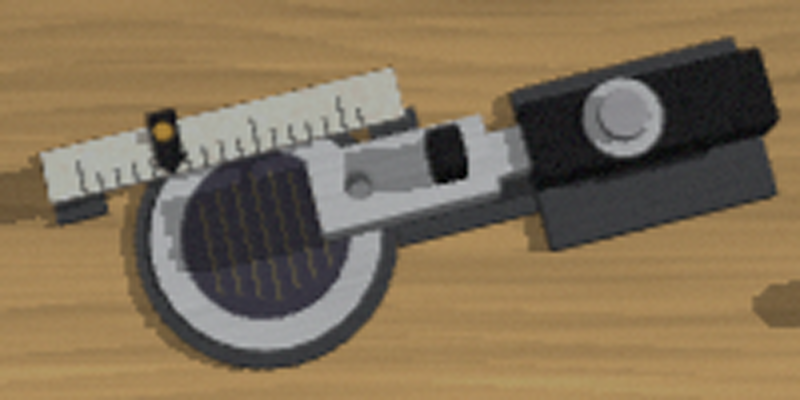

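The crop shows the socket at about (357,185), the cursor nose at (173,168) and the lock button at (620,113), in crop pixels. The depth-derived sizes match what was given: holder 130x63, head 45 wide, grip block 24x20. Station yaw is about 13.4° and holder yaw about 8.8°. Now I'll set out toward the stylus.

```bash
python3 -m pendant '85 -12 -4.4 -3.6 0 0 1.2;85 -12 -4.4 -3.6 0 0 1.2;85 -12 -4.4 -3.6 0 0 1.2;85 -12 -4.4 -3.6 0 0 1.2;85 -12 -4.4 -3.6 0 0 1.2;85 -12 -4.4 -3.6 0 0 1.2;85 -12 -4.4 -3.6 0 0 1.2;85 -12 -4.4 -3.6 0 0 1.2;85 -12 -4.4 -3.6 0 0 1.2;85 -12 -4.4 -3.6 0 0 1.2' 40
python3 -c "
from h import *
print(tool([.46,-.12,.3]),Ro.from_quat(r.read_state()['eef_rot']).as_matrix().round(3))"
```

```text
time_s: 0.93
tool_pos: [0.4436, 0.3658, 0.3005]
eef_rot: [0.695, 0.719, 0.0, 0.0]
ft_force: [-0.8, 0.3, -0.3]
gripper_width: 0.992
gripper_force: 0.0
[-1.94450712e+01  2.07589101e-02  1.76832098e-02] [[-0.033  0.999  0.001]
 [ 0.999  0.033  0.   ]
 [ 0.     0.001 -1.   ]]
```

```bash
python3 -m pendant '85 -16 0 0 0 0 1.2;85 -16 0 0 0 0 1.2;85 -16 0 0 0 0 1.2;85 -16 0 0 0 0 1.2;85 -16 0 0 0 0 1.2;85 -16 0 0 0 0 1.2;85 -16 0 0 0 0 1.2;85 -16 0 0 0 0 1.2;85 -16 0 0 0 0 1.2;85 -16 0 0 0 0 1.2'
python3 -c "
from h import *
print(tool([.4575,-.317,.24]),Ro.from_quat(r.read_state()['eef_rot']).as_matrix().round(3))"
```

```text
time_s: 1.77
tool_pos: [0.4584, -0.0354, 0.2998]
eef_rot: [0.979, 0.202, -0.0, 0.0]
ft_force: [-0.3, 1.1, -0.7]
gripper_width: 0.998
gripper_force: 0.0
[-4.47620658 10.33344658  2.40248214] [[ 0.919  0.395 -0.   ]
 [ 0.395 -0.919 -0.001]
 [-0.001  0.001 -1.   ]]
```

```bash
python3 -m pendant '85 -4.48 10.33 2.4 0 0 .253;85 -4.48 10.33 2.4 0 0 .253;85 -4.48 10.33 2.4 0 0 .253;85 -4.48 10.33 2.4 0 0 .253;85 -4.48 10.33 2.4 0 0 .253;85 -4.48 10.33 2.4 0 0 .253;85 -4.48 10.33 2.4 0 0 .253;85 -4.48 10.33 2.4 0 0 .253;85 -4.48 10.33 2.4 0 0 .253;85 -4.48 10.33 2.4 0 0 .253'
python3 - <<'E'
from h import *
p,d,c=snap('wrist','w1.png'); W=cloud(d,c)
m=(W[...,2]>.132)&(W[...,2]<.142)&(np.hypot(W[...,0]-.4575,W[...,1]+.317)<.03)
S=W[m]; print(len(S),S.mean(0) if len(S) else '',np.argwhere(m).mean(0) if len(S) else '')
if len(S): print(cv2.minEnclosingCircle((S[:,:2]*1000).astype(np.float32)))
print(r.read_state()['tool_pos'])
E
```

```text
time_s: 2.6
tool_pos: [0.4603, -0.313, 0.2396]
eef_rot: [0.997, 0.08, -0.0, -0.001]
ft_force: [-0.5, 1.8, -0.2]
gripper_width: 0.998
gripper_force: 0.0
247 [ 0.46122444 -0.32017328  0.13742736] [195.17004049 328.64777328]
((460.5713806152344, -320.1734924316406), 7.972995281219482)
[ 0.46070874 -0.31251126  0.24016704]
```

View pics/w1.png

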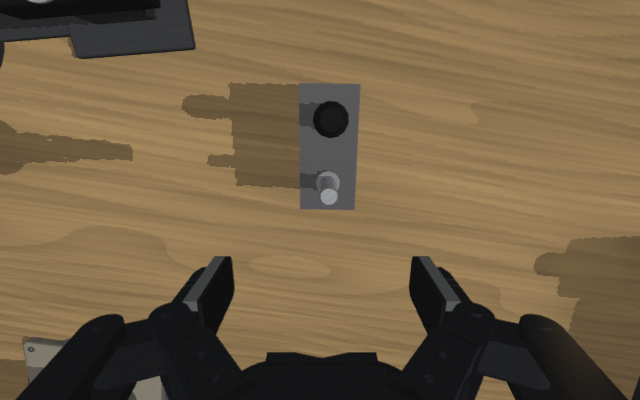

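The wrist view shows the stylus top at (329,196), the collar below it, and the driver at (330,118). Triangulated, this agrees with the top view to 3 mm, so I'll descend and grip.

```bash
python3 -c "
from h import *
print(tool([.459,-.3185,.097]))"
```

```text
[-0.10673674  0.22824407  5.72655653]
```

```bash
python3 -m pendant '60 -.1 .23 2 0 0 0;60 -.1 .23 3.5 0 0 0;60 -.1 .23 4.5 0 0 0;60 -.1 .23 5.2 0 0 0;60 -.1 .23 5.7 0 0 0;60 -.1 .23 5.7 0 0 0;30 -.1 .23 5.7 0 0 0;0 -.1 .23 5.7 0 0 0;0 -.1 .23 5.7 0 0 0;0 -.1 .23 5.7 0 0 0' 40
python3 -m pendant '0 0 0 0 0 0 0;0 0 0 0 0 0 0;0 0 0 0 0 0 0;0 0 0 0 0 0 0;0 0 0 0 0 0 0;0 0 -.0 -.3 0 0 0;0 0 0 -.6 0 0 0;0 0 0 -.9 0 0 0;0 0 0 -1.2 0 0 0;0 0 0 -1.2 0 0 0'
```

```text
time_s: 3.48
tool_pos: [0.4603, -0.3201, 0.0998]
eef_rot: [0.997, 0.081, 0.001, 0.001]
ft_force: [0.9, 1.6, 7.8]
gripper_width: 0.167
gripper_force: 38.9
time_s: 4.32
tool_pos: [0.4601, -0.3204, 0.1303]
eef_rot: [0.997, 0.081, 0.001, 0.001]
ft_force: [1.0, -0.2, 0.1]
gripper_width: 0.168
gripper_force: 39.0
```

```bash
python3 -m pendant '0 0 0 -1 0 0 0;0 0 0 -2 0 0 0;0 0 0 -3 0 0 0;0 0 0 -4 0 0 0;0 0 0 -5 0 0 0;0 0 0 -5.8 0 0 0;0 0 0 -5.8 0 0 0;0 0 0 -5.8 0 0 0;0 0 0 -5.8 0 0 0;0 0 0 -5.8 0 0 0'
python3 -c "
from h import *
s=r.read_state();print(tool([.565,.1036,.275]),Ro.from_quat(s['eef_rot']).as_matrix().round(3),s['ft_force'])"
```

```text
time_s: 5.15
tool_pos: [0.4584, -0.3189, 0.2707]
eef_rot: [0.997, 0.081, -0.001, -0.001]
ft_force: [-0.2, -0.1, -1.2]
gripper_width: 0.166
gripper_force: 39.3
[  6.93092539 -15.99167291  -0.15148427] [[ 0.987  0.161 -0.002]
 [ 0.161 -0.987  0.002]
 [-0.002 -0.002 -1.   ]] [-0.2459823  -0.11306367 -1.15270386]
```

```bash
python3 -m pendant '0 6.9 -16 -.2 0 0 -1.2;0 6.9 -16 -.2 0 0 -1.2;0 6.9 -16 -.2 0 0 -1.2;0 6.9 -16 -.2 0 0 -1.2;0 6.9 -16 -.2 0 0 -1.2;0 6.9 -16 -.2 0 0 -1.2;0 6.9 -16 -.2 0 0 -1.2;0 6.9 -16 -.2 0 0 -1.2;0 6.9 -16 -.2 0 0 -1.2;0 6.9 -16 -.2 0 0 -1.2'
python3 -c "
from h import *
s=r.read_state();R=Ro.from_quat(s['eef_rot']).as_matrix();print(tool([.565,.1036,.275]),R.round(3),np.arctan2(R[1,1],R[0,1])-np.deg2rad(13.4))"
```

```text
time_s: 5.98
tool_pos: [0.5596, 0.0869, 0.2758]
eef_rot: [0.775, 0.632, -0.001, -0.001]
ft_force: [0.8, 0.5, -0.4]
gripper_width: 0.169
gripper_force: 39.4
[0.69950771 0.07766873 0.02952408] [[ 0.201  0.98  -0.002]
 [ 0.98  -0.201 -0.   ]
 [-0.001 -0.002 -1.   ]] -0.43588237450791767
```

```bash
python3 -m pendant '0 .7 .08 0 0 0 -.436;0 .7 .08 0 0 0 -.436;0 .7 .08 0 0 0 -.436;0 .7 .08 0 0 0 -.436;0 .7 .08 0 0 0 -.436;0 .7 .08 0 0 0 -.436;0 .7 .08 0 0 0 -.436;0 .7 .08 0 0 0 -.436;0 .7 .08 0 0 0 -.436;0 .7 .08 0 0 0 -.436'
python3 - <<'E'
from h import *
s=r.read_state();R=Ro.from_quat(s['eef_rot']).as_matrix();print(s['tool_pos'],R.round(3))
p,d,c=snap('wrist','w2.png');np.savez('w2.npz',p=p,d=d,**c)
cv2.imwrite('pics/w2.png',cv2.cvtColor(p,cv2.COLOR_RGB2BGR))
p,d,c=snap('scene','s2.png');np.savez('s2.npz',p=p,d=d,**c)
E
```

```text
time_s: 6.82
tool_pos: [0.5658, 0.1013, 0.2774]
eef_rot: [0.623, 0.782, 0.0, -0.0]
ft_force: [-0.9, 0.8, -0.9]
gripper_width: 0.164
gripper_force: 39.4
[0.56579768 0.10131811 0.27736703] [[-0.224  0.975 -0.   ]
 [ 0.975  0.224  0.   ]
 [ 0.    -0.    -1.   ]]
```

View pics/w2.png

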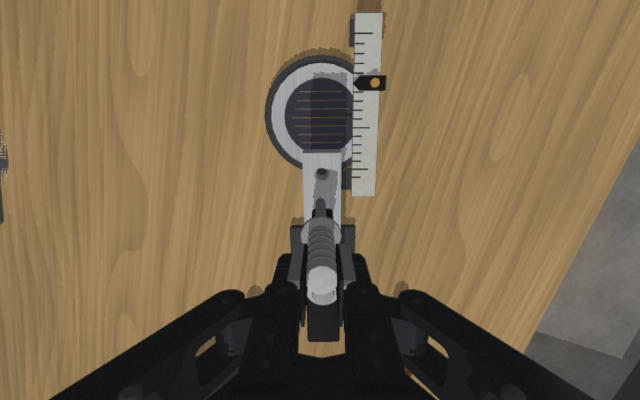

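The wrist view shows the socket hole at (322,173), the cursor nose at (353,82), and the stylus upright in the fingers, with its tip near (320,206) and handle top at (322,285).

```bash
python3 - <<'E'
from h import *
z=np.load('w2.npz');c={k:z[k] for k in('fx','fy','cx','cy','R','t')};d=z['d'];p=z['p'];W=cloud(d,c)
g=cv2.cvtColor(p,cv2.COLOR_RGB2GRAY)
print(g[166:182,312:332])
# head edges by depth
for v in (160,168,185): 
    us=[u for u in range(290,360) if .09<W[v,u,2]<.105]; print(v,us[0],us[-1])
col=[v for v in range(140,200) if .09<W[v,310,2]<.105];print(col[0],col[-1],ray(310,col[0]-.5,.098,c))
print('socket',ray(322,173.5,.098,c),'nose',ray(353,82,.073,c))
for n,a,b in(('top',.0,0),):
    S=W[190:300,300:345].reshape(-1,3); rr=np.hypot(S[:,0]-.5658,S[:,1]-.1013)<.016
    S=S[rr]
    for z0 in np.arange(.16,.33,.01):
        q=S[(S[:,2]>z0)&(S[:,2]<z0+.01)]
        if len(q): print(round(z0,3),len(q),q.min(0).round(4),q.max(0).round(4),q.mean(0).round(4))
E
```

```text
[[162 161 165 164 163 161 159 158 163 168 169 165 164 163 165 163 149 165
  163 160]
 [163 162 164 165 163 161 158 151 151 154 157 156 158 162 166 166 164 165
  163 160]
 [163 161 164 165 163 144 103  96  87  88  86  90 113 152 157 165 168 166
  162 160]
 [162 162 164 163 154 133  64  51  46  44  44  48  61  88 103 112 126 128
  127 134]
 [163 161 162 153 134  82  46  42  43  43  42  41  43  49  68  88 100 118
  116 116]
 [163 161 160 143 115  47  43  43  43  44  43  40  42  42  55  79  94 109
  115 113]
 [163 159 153 130  89  49  41  39  38  41  41  41  38  39  54  76  94 104
  116 113]
 [162 157 146 126  87  72  55  42  41  43  43  40  42  58  69  74  89 101
  117 113]
 [163 157 143 122  86  78  74  62  50  49  50  56  59  71  71  76  91 101
  116 113]
 [163 158 141 120  94  79  78  76  73  75  73  73  72  72  71  75  93 102
  116 113]
 [162 157 139 119  90  79  78  78  77  77  77  75  73  72  74  83 100 106
  116 112]
 [163 162 152 118 102  83  79  78  78  79  76  75  73  72  78  95 106 113
  115 113]
 [164 162 157 134 110 103  84  78  77  76  76  73  73  76  92 103 108 117
  115 
[... 651 characters left out ...]

0.22 52 [0.5624 0.1001 0.2201] [0.5706 0.1039 0.2298] [0.5659 0.1026 0.2251]
0.23 37 [0.5625 0.1007 0.2302] [0.5703 0.104  0.2393] [0.5657 0.103  0.2343]
0.26 610 [0.5543 0.0928 0.2612] [0.5795 0.1129 0.27  ] [0.5658 0.1053 0.2654]
0.27 169 [0.5589 0.0987 0.27  ] [0.5743 0.1084 0.28  ] [0.5656 0.1058 0.2755]
0.28 184 [0.5592 0.1003 0.2801] [0.5746 0.1081 0.29  ] [0.5659 0.106  0.2849]
0.29 254 [0.5548 0.1008 0.29  ] [0.5741 0.1129 0.3   ] [0.5658 0.1061 0.295 ]
0.3 442 [0.5543 0.0883 0.3   ] [0.5764 0.1142 0.31  ] [0.5658 0.1078 0.3052]
0.31 1116 [0.5549 0.0895 0.31  ] [0.5766 0.1143 0.32  ] [0.5669 0.1025 0.3149]
0.32 212 [0.5555 0.0915 0.32  ] [0.5751 0.1142 0.3299] [0.5659 0.1091 0.3249]
```

```bash
python3 -m pendant '0 .1 .04 .6 0 0 0;0 .1 .04 1.3 0 0 0;0 .1 .04 2 0 0 0;0 .1 .04 2.6 0 0 0;0 .1 .04 2.9 0 0 0;0 .1 .04 2.9 0 0 0;0 .1 .04 2.9 0 0 0;0 .1 .04 2.9 0 0 0;0 .1 .04 2.9 0 0 0;0 .1 .04 2.9 0 0 0'
python3 - <<'E'
from h import *
s=r.read_state();print(s['tool_pos'])
p,d,c=snap('wrist');W=cloud(d,c)
S=W[150:330,290:350].reshape(-1,3); S=S[np.hypot(S[:,0]-.566,S[:,1]-.1013)<.02]
for z0 in np.arange(.09,.22,.01):
    q=S[(S[:,2]>z0)&(S[:,2]<z0+.01)]
    if len(q): print(round(z0,3),len(q),q.min(0).round(4),q.max(0).round(4))
I=cv2.cvtColor(p,cv2.COLOR_RGB2BGR)
a=cv2.resize(I[120:280,240:400],None,fx=3,fy=3)
p,d,c=snap('scene');I=cv2.cvtColor(p,cv2.COLOR_RGB2BGR)
b=cv2.resize(I[150:230,300:400],(480,384));b=cv2.copyMakeBorder(b,0,96,0,0,0)
cv2.imwrite('pics/w3.png',np.hstack([a,b])[:, :800])
E
```

```text
time_s: 7.75
tool_pos: [0.5669, 0.1042, 0.2062]
eef_rot: [0.622, 0.783, 0.001, 0.001]
ft_force: [0.2, 0.2, -0.5]
gripper_width: 0.167
gripper_force: 39.4
[0.56690389 0.10416874 0.2061627 ]
0.09 1102 [0.5461 0.0817 0.09  ] [0.586  0.1211 0.0988]
0.12 17 [0.5639 0.1035 0.1242] [0.5714 0.1064 0.1299]
0.13 39 [0.5638 0.1036 0.13  ] [0.5715 0.1066 0.14  ]
0.14 41 [0.5635 0.1019 0.1407] [0.5711 0.1068 0.15  ]
0.15 47 [0.5636 0.1029 0.15  ] [0.5718 0.1069 0.1595]
0.16 32 [0.5638 0.1028 0.16  ] [0.5706 0.107  0.1678]
0.19 630 [0.5554 0.0954 0.1904] [0.5807 0.1153 0.1999]
0.2 154 [0.56   0.1013 0.2003] [0.5754 0.111  0.21  ]
0.21 207 [0.5603 0.1038 0.21  ] [0.5757 0.1112 0.22  ]
```

View pics/w3.png

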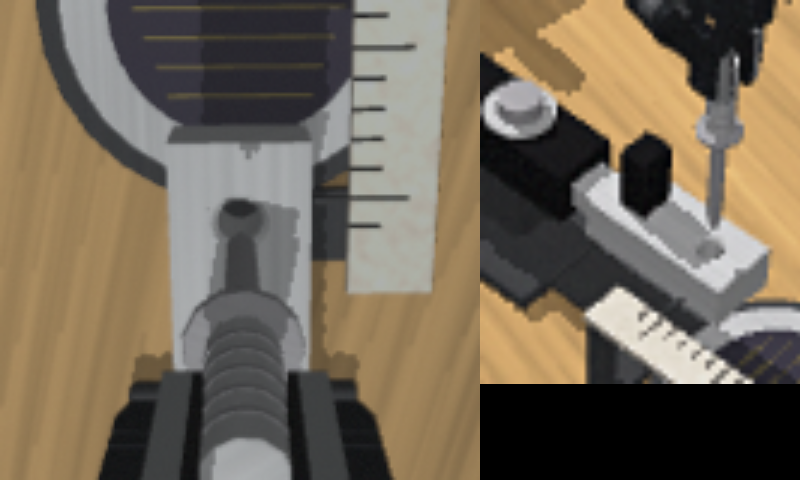

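The wrist crop shows the hole at (240,218) with the shank tip just behind it and centred. In the scene crop the tip is at (714,225), above the hole at (710,248). I'll check that numerically.

```bash
python3 - <<'E'
from h import *
p,d,c=snap('wrist');W=cloud(d,c)
print('socket wrist',ray(320,192.5,.098,c), ray(319.5,193.5,.098,c))
S=W[150:330,290:350].reshape(-1,3);S=S[(np.hypot(S[:,0]-.5675,S[:,1]-.1025)<.012)&(S[:,2]>.125)&(S[:,2]<.165)]
print('axis', (S.min(0)+S.max(0))[0]/2, np.percentile(S[:,1],95)-.0045)
p,d,c=snap('scene');W=cloud(d,c)
u0,v0=300+710/4.8-480/4.8,150+248/4.8
print('scene hole',ray(u0,v0,.098,c),u0,v0)
S=W[150:210,330:370].reshape(-1,3);S=S[(np.hypot(S[:,0]-.5675,S[:,1]-.1025)<.012)&(S[:,2]>.125)&(S[:,2]<.165)];print('scene shank surf',len(S),S.mean(0))
R=np.array(c['R']);o=-R.T@np.array(c['t']);v=o-[.567,.102,.14];v[2]=0;print('dir to cam',v/np.linalg.norm(v))
E
```

```text
socket wrist [0.5670613  0.10294072 0.098     ] [0.56682704 0.10190445 0.098     ]
axis 0.5673654269825301 0.10217641435775753
scene hole [0.56686039 0.10060697 0.098     ] 347.9166666666667 201.66666666666669
scene shank surf 32 [0.56889514 0.1030449  0.14459277]
dir to cam [0.61907318 0.7853333  0.        ]
```

Both views agree within 1 mm, so I'll insert.

```bash
python3 -m pendant '0 0 0 .5 0 0 0;0 0 0 1 0 0 0;0 0 0 1.5 0 0 0;0 0 0 2 0 0 0;0 0 0 2.4 0 0 0;0 0 0 2.8 0 0 0;0 0 0 3.1 0 0 0;0 0 0 3.4 0 0 0;0 0 0 3.5 0 0 0;0 0 0 3.5 0 0 0'
python3 - <<'E'
from h import *
s=r.read_state();print(s['ft_force'])
p,d,c=snap('wrist');W=cloud(d,c)
S=W[150:399,280:360].reshape(-1,3); S=S[np.hypot(S[:,0]-.567,S[:,1]-.1024)<.014]
for z0 in np.arange(.09,.15,.004):
    q=S[(S[:,2]>z0)&(S[:,2]<z0+.004)]
    if len(q): print(round(z0,3),len(q),q.min(0).round(4),q.max(0).round(4))
E
```

```text
time_s: 8.78
tool_pos: [0.5658, 0.1041, 0.1165]
eef_rot: [0.622, 0.783, -0.0, -0.0]
ft_force: [0.2, 0.1, -0.5]
gripper_width: 0.168
gripper_force: 39.4
[ 0.24115804  0.08682367 -0.46125721]
0.094 221 [0.5531 0.0962 0.0948] [0.5808 0.1163 0.0979]
0.098 24 [0.5561 0.1081 0.098 ] [0.5781 0.1152 0.1019]
0.102 544 [0.5542 0.0954 0.102 ] [0.5797 0.1154 0.106 ]
0.106 62 [0.5594 0.1035 0.106 ] [0.5738 0.1133 0.11  ]
0.11 47 [0.559  0.1034 0.1101] [0.5745 0.1107 0.114 ]
0.114 89 [0.5588 0.1009 0.114 ] [0.5742 0.1109 0.1179]
0.118 65 [0.5592 0.1034 0.118 ] [0.5746 0.1108 0.122 ]
0.122 94 [0.5592 0.1035 0.122 ] [0.5746 0.1106 0.126 ]
0.126 68 [0.5594 0.104  0.126 ] [0.5739 0.1108 0.13  ]
0.13 111 [0.5595 0.104  0.1301] [0.5741 0.1108 0.134 ]
0.134 68 [0.5597 0.1046 0.1341] [0.5737 0.1109 0.138 ]
0.138 127 [0.5573 0.1045 0.138 ] [0.5735 0.1127 0.142 ]
0.142 109 [0.5574 0.1037 0.1421] [0.5734 0.1154 0.146 ]
0.146 165 [0.5572 0.0915 0.1461] [0.5764 0.1127 0.15  ]
```

```bash
python3 -m pendant '0 0 0 .05 0 0 0;0 0 0 .08 0 0 0;0 0 0 .1 0 0 0;0 0 0 .1 0 0 0;25 0 0 .1 0 0 0;40 0 0 .1 0 0 0;50 0 0 .1 0 0 0;50 0 0 .1 0 0 0;50 0 0 .1 0 0 0;50 0 0 .1 0 0 0'
python3 -m pendant '50 0 0 -.3 0 0 0;50 0 0 -.8 0 0 0;50 0 0 -1.4 0 0 0;50 0 0 -2 0 0 0;50 0 0 -2.8 0 0 0;50 0 0 -3.6 0 0 0;50 0 0 -4.2 0 0 0;50 0 0 -4.2 0 0 0;50 0 0 -4.2 0 0 0;50 0 0 -4.2 0 0 0'
python3 - <<'E'
from h import *
p,d,c=snap('wrist');I=cv2.cvtColor(p,cv2.COLOR_RGB2BGR);W=cloud(d,c)
a=cv2.resize(I[40:280,240:400],None,fx=2,fy=2)
p,d,c=snap('scene');b=cv2.cvtColor(p,cv2.COLOR_RGB2BGR)
b=cv2.resize(b[150:240,280:400],(480,360));b=cv2.copyMakeBorder(b,0,120,0,0,0)
cv2.imwrite('pics/w4.png',np.hstack([a,b]))
S=W[150:330,290:350].reshape(-1,3); S=S[np.hypot(S[:,0]-.567,S[:,1]-.1024)<.016]
for z0 in np.arange(.094,.16,.004):
    q=S[(S[:,2]>z0)&(S[:,2]<z0+.004)]
    if len(q): print(round(z0,3),len(q),q.min(0).round(4),q.max(0).round(4))
print(tool([.5997,-.0424,.115]))
E
```

```text
time_s: 9.67
tool_pos: [0.5663, 0.1041, 0.1149]
eef_rot: [0.622, 0.783, 0.0, 0.0]
ft_force: [0.3, 1.6, 0.2]
gripper_width: 0.585
gripper_force: 0.0
time_s: 10.5
tool_pos: [0.5661, 0.1041, 0.2197]
eef_rot: [0.622, 0.783, -0.0, -0.0]
ft_force: [-0.4, -0.1, -0.8]
gripper_width: 0.586
gripper_force: 0.0
0.094 229 [0.5513 0.0888 0.095 ] [0.5829 0.1183 0.098 ]
0.098 239 [0.5545 0.0924 0.0981] [0.5798 0.1152 0.102 ]
0.102 25 [0.558  0.0946 0.1021] [0.5756 0.1121 0.1058]
0.106 10 [0.559  0.1016 0.1075] [0.5739 0.1106 0.1097]
0.11 25 [0.5591 0.1016 0.1101] [0.574  0.1105 0.114 ]
0.114 13 [0.5594 0.1051 0.1141] [0.5714 0.1108 0.1177]
0.118 28 [0.5591 0.1025 0.118 ] [0.5752 0.1107 0.1217]
0.122 14 [0.559  0.1038 0.122 ] [0.5734 0.1106 0.1259]
0.126 32 [0.5591 0.1035 0.1265] [0.5749 0.1107 0.1296]
0.13 13 [0.5591 0.1041 0.1302] [0.572  0.1107 0.1338]
0.134 33 [0.5592 0.1038 0.134 ] [0.5745 0.1105 0.1379]
0.138 17 [0.5598 0.1061 0.1382] [0.5728 0.1105 0.142 ]
0.142 40 [0.5589 0.0992 0.1421] [0.5742 0.1109 0.1458]
0.146 77 [0.5595 0.0958 0.1463] [0.574  0.1104 0.15  ]
0.15 232 [0.5597 0.0949 0.15  ] [0.5749 0.1104 0.1527]
[-6.01606444  0.02352668  4.14311508]
```

View pics/w4.png

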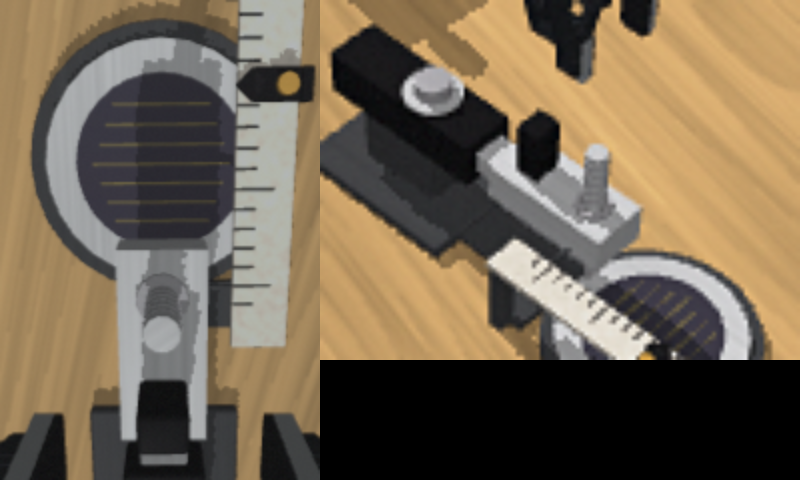

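The stylus is seated: collar top at about 0.102 and handle top at 0.152, upright, with the axis at (0.567, 0.1025). The wrist crop shows the cursor nose at (238,84). Next is the lock button, with the fingers shut.

```bash
python3 -m pendant '20 -1 0 0 0 0 0;0 -2.5 0 0 0 0 0;0 -4 .05 0 0 0 0;0 -5.2 .05 0 0 0 0;0 -6.05 .05 0 0 0 0;0 -6.05 .05 1 0 0 0;0 -6.05 .05 2 0 0 0;0 -6.05 .05 3 0 0 0;0 -6.05 .05 3.5 0 0 0;0 -6.05 .05 3.5 0 0 0'
python3 -c "
from h import *
s=r.read_state();print(s['ft_force'],tool([.601,-.043,.106]))"
```

```text
time_s: 11.43
tool_pos: [0.5982, -0.0425, 0.1273]
eef_rot: [0.623, 0.783, -0.002, -0.004]
ft_force: [-0.6, -0.1, 0.1]
gripper_width: -0.0
gripper_force: 0.0
[-0.6131923  -0.13769787  0.07098865] [-0.04739157  0.11206852  0.84934526]
```

```bash
python3 -m pendant '0 0 .05 .2 0 0 0;0 0 .05 .4 0 0 0;0 0 .05 .5 0 0 0;0 0 .05 .6 0 0 0;0 0 .05 .65 0 0 0;0 0 .05 .7 0 0 0;0 0 .05 .75 0 0 0;0 0 .05 .8 0 0 0;0 0 .05 .85 0 0 0;0 0 .05 .85 0 0 0'
```

```text
time_s: 12.27
tool_pos: [0.6026, -0.0427, 0.1109]
eef_rot: [0.622, 0.783, -0.0, -0.0]
ft_force: [0.5, -0.1, 0.0]
gripper_width: 0.001
gripper_force: 0.0
```

```bash
python3 -m pendant '0 0 0 .05 0 0 0;0 0 0 .1 0 0 0;0 0 0 .13 0 0 0;0 0 0 .16 0 0 0;0 0 0 .19 0 0 0;0 0 0 .22 0 0 0;0 0 0 .25 0 0 0;0 0 0 .25 0 0 0;0 0 0 .25 0 0 0;0 0 0 .25 0 0 0'
```

```text
time_s: 13.1
tool_pos: [0.6027, -0.0427, 0.1049]
eef_rot: [0.622, 0.783, 0.0, 0.0]
ft_force: [-0.6, 0.4, -0.9]
gripper_width: 0.001
gripper_force: 0.0
```

```bash
python3 -m pendant '0 0 0 .03 0 0 0;0 0 0 .05 0 0 0;0 0 0 .06 0 0 0;0 0 0 .07 0 0 0;0 0 0 .08 0 0 0;0 0 0 .09 0 0 0;0 0 0 .1 0 0 0;0 0 0 .1 0 0 0;0 0 0 .1 0 0 0;0 0 0 .1 0 0 0'
python3 - <<'E'
from h import *
p,d,c=snap('scene');I=cv2.cvtColor(p,cv2.COLOR_RGB2BGR)
cv2.imwrite('pics/s5.png',cv2.resize(I[120:240,260:400],None,fx=4,fy=4))
E
```

```text
time_s: 13.93
tool_pos: [0.6027, -0.0427, 0.1024]
eef_rot: [0.622, 0.783, 0.0, 0.0]
ft_force: [-0.5, -0.4, 0.5]
gripper_width: 0.0
gripper_force: 0.0
```

View pics/s5.png

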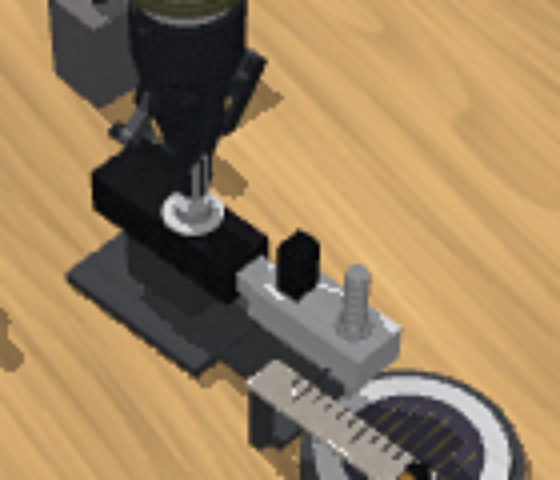

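The scene crop shows the fingertips on the button at (197,208), but with no stop force yet. I'll press a little more.

```bash
python3 -m pendant '0 0 0 .02 0 0 0;0 0 0 .04 0 0 0;0 0 0 .06 0 0 0;0 0 0 .07 0 0 0;0 0 0 .08 0 0 0;0 0 0 .09 0 0 0;0 0 0 .1 0 0 0;0 0 0 .1 0 0 0;0 0 0 .1 0 0 0;0 0 0 .1 0 0 0'
```

```text
time_s: 14.82
tool_pos: [0.6027, -0.0427, 0.0999]
eef_rot: [0.622, 0.783, -0.0, 0.0]
ft_force: [0.8, -0.1, 0.0]
gripper_width: 0.001
gripper_force: 0.0
```

```bash
python3 - <<'E'
from h import *
p,d,c=snap('scene');W=cloud(d,c)
S=W[120:240,260:400].reshape(-1,3)
q=S[(np.hypot(S[:,0]-.601,S[:,1]+.043)<.025)&(S[:,2]>.09)]
R=np.hypot(q[:,0]-.601,q[:,1]+.043)
for z0 in np.arange(.09,.16,.003):
    m=(q[:,2]>=z0)&(q[:,2]<z0+.003)
    if m.any(): print(round(z0,3),m.sum(),R[m].min().round(4),R[m].max().round(4),q[m].mean(0).round(4))
E
```

```text
0.09 5 0.0199 0.0248 [ 0.6205 -0.0343  0.0913]
0.093 4 0.0199 0.0243 [ 0.6219 -0.0392  0.0944]
0.096 10 0.0166 0.0245 [ 0.6053 -0.0339  0.0982]
0.099 31 0.0101 0.0247 [ 0.601  -0.0304  0.1006]
0.102 48 0.0119 0.0249 [ 0.607  -0.0388  0.1035]
0.105 23 0.0089 0.0244 [ 0.6053 -0.0395  0.1063]
0.108 8 0.0072 0.0171 [ 0.6089 -0.0396  0.1095]
0.111 16 0.003 0.0179 [ 0.6068 -0.0419  0.1125]
0.114 14 0.0026 0.0137 [ 0.6042 -0.0394  0.1156]
0.117 7 0.004 0.0137 [ 0.6033 -0.0408  0.1181]
0.12 1 0.0161 0.0161 [ 0.617  -0.0419  0.1212]
0.123 4 0.0073 0.01 [ 0.6058 -0.0361  0.125 ]
0.126 2 0.0056 0.0095 [ 0.6047 -0.0379  0.1277]
0.129 9 0.0077 0.0146 [ 0.6059 -0.0373  0.1308]
0.132 6 0.0069 0.0164 [ 0.6079 -0.0386  0.1334]
0.135 8 0.0065 0.0168 [ 0.6094 -0.039   0.1371]
0.138 4 0.0097 0.0127 [ 0.6046 -0.0362  0.1397]
0.141 8 0.0082 0.0174 [ 0.6057 -0.037   0.1425]
0.144 13 0.0075 0.018 [ 0.6062 -0.0387  0.1458]
0.147 6 0.0072 0.0163 [ 0.6071 -0.0367  0.1486]
0.15 3 0.0109 0.0158 [ 0.6073 -0.0406  0.1519]
0.153 8 0.0083 0.0164 [ 0.6079 -0.035   0.1543]
0.156 7 0.0062 0.0147 [ 0.6062 -0.0363  0.1575]
0.159 3 0.0046 0.0114 [ 0.6001 -0.0365  0.1603]
```

```bash
python3 -m pendant '0 0 0 .02 0 0 0;0 0 0 .03 0 0 0;0 0 0 .04 0 0 0;0 0 0 .05 0 0 0;0 0 0 .06 0 0 0;0 0 0 .07 0 0 0;0 0 0 .08 0 0 0;0 0 0 .08 0 0 0;0 0 0 .08 0 0 0;0 0 0 .08 0 0 0'
```

```text
time_s: 15.7
tool_pos: [0.6027, -0.0427, 0.0979]
eef_rot: [0.622, 0.783, 0.0, 0.0]
ft_force: [0.5, -0.1, -0.3]
gripper_width: 0.003
gripper_force: 0.0
```

```bash
python3 -m pendant '0 0 0 -.5 0 0 0;0 0 0 -1 0 0 0;0 0 0 -1.5 0 0 0;0 0 0 -2 0 0 0;0 0 0 -2.4 0 0 0;0 0 0 -2.4 0 0 0;0 0 0 -2.4 0 0 0;0 0 0 -2.4 0 0 0;0 0 0 -2.4 0 0 0;0 0 0 -2.4 0 0 0'
python3 - <<'E'
from h import *
for n in('scene','top','wrist'):
    p,d,c=snap(n,'k_%s.png'%n);W=cloud(d,c)
    if n=='scene':I=cv2.cvtColor(p,cv2.COLOR_RGB2BGR);cv2.imwrite('pics/s6.png',cv2.resize(I[120:240,260:400],None,fx=4,fy=4))
    S=W.reshape(-1,3)
    q=S[(np.hypot(S[:,0]-.601,S[:,1]+.043)<.014)&(S[:,2]>.09)&(S[:,2]<.19)]
    print(n,len(q),np.histogram(q[:,2],np.arange(.09,.19,.003))[0])
E
```

```text
time_s: 16.53
tool_pos: [0.602, -0.0426, 0.1567]
eef_rot: [0.622, 0.783, -0.0, -0.001]
ft_force: [0.6, -0.1, -0.8]
gripper_width: 0.001
gripper_force: 0.0
scene 92 [ 0  0  0  4  7 10  4 14 27 12  0  0  0  0  0  0  0  0  0  0  0  0  0  0
  0  0  0  0  0  0  4  5  5]
top 63 [ 0  0  0  2  0  0  4 26 26  1  0  0  0  0  0  0  0  0  0  0  0  0  0  0
  0  0  0  0  0  1  0  2  1]
wrist 1582 [  0   0   0  75  81  38  42 699 308   0   0   0   0   0   0   0   0   0
   0   0   0   0   0   0   0   0   0   0   0   0  45 118 145]
```

View pics/s6.png

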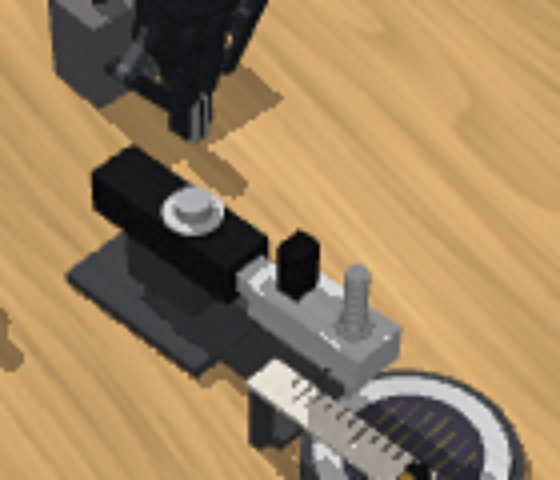

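The button is still out (top at about 0.113), and the fingertips hang higher than the TCP reading suggests. I'll measure the fingertip height.

```bash
python3 - <<'E'
from h import *
for n in('wrist','scene'):
    p,d,c=snap(n);S=cloud(d,c).reshape(-1,3)
    q=S[(np.hypot(S[:,0]-.602,S[:,1]+.043)<.06)&(S[:,2]>.125)&(S[:,2]<.3)]
    i=np.argsort(q[:,2]);print(n,len(q),q[i[[0,5,20,60]]].round(4))
    print(np.histogram(q[:,2],np.arange(.125,.3,.01))[0])
s=r.read_state();print(s['tool_pos'],s['joints'])
E
```

```text
wrist 40177 [[ 0.5983 -0.0337  0.1808]
 [ 0.5958 -0.0339  0.1815]
 [ 0.5958 -0.0341  0.1823]
 [ 0.5977 -0.0331  0.1835]]
[    0     0     0     0     0   116   557   680   868  1570  5916  5160
  9857 11896  3557     0     0]
scene 680 [[ 0.6074 -0.0395  0.1789]
 [ 0.6048 -0.0333  0.1861]
 [ 0.6168 -0.0391  0.1911]
 [ 0.6141 -0.0429  0.2048]]
[  0   0   0   0   0   4  26  31  23  17  66  67  75  78 116 103  58]
[ 0.6025425  -0.04264071  0.15755276] [-1.55501650e-01  1.70733879e-01  1.54017414e+00 -1.83141105e-05
  1.43122915e+00 -3.82511416e-01]
```

The tips sit about 23 mm above the reported TCP when shut, so full press is at a reported TCP of about 0.083. I'll press again, slowly.

```bash
python3 -m pendant '0 0 0 .8 0 0 0;0 0 0 1.6 0 0 0;0 0 0 2.2 0 0 0;0 0 0 2.4 0 0 0;0 0 0 2.5 0 0 0;0 0 0 2.55 0 0 0;0 0 0 2.6 0 0 0;0 0 0 2.65 0 0 0;0 0 0 2.7 0 0 0;0 0 0 2.75 0 0 0'
python3 -m pendant '0 0 0 .02 0 0 0;0 0 0 .04 0 0 0;0 0 0 .06 0 0 0;0 0 0 .08 0 0 0;0 0 0 .1 0 0 0;0 0 0 .12 0 0 0;0 0 0 .12 0 0 0;0 0 0 .12 0 0 0;0 0 0 .12 0 0 0;0 0 0 .12 0 0 0'
```

```text
time_s: 17.62
tool_pos: [0.6035, -0.0428, 0.0902]
eef_rot: [0.622, 0.783, 0.0, 0.001]
ft_force: [-0.0, -0.2, 2.1]
gripper_width: 0.0
gripper_force: 1.4
time_s: 18.45
tool_pos: [0.6026, -0.0427, 0.086]
eef_rot: [0.622, 0.783, -0.0, -0.0]
ft_force: [2.8, 0.2, 1.2]
gripper_width: 0.004
gripper_force: 1.0
```

Contact now. I'll continue to the stop.

```bash
python3 -m pendant '0 0 0 .02 0 0 0;0 0 0 .04 0 0 0;0 0 0 .06 0 0 0;0 0 0 .08 0 0 0;0 0 0 .1 0 0 0;0 0 0 .12 0 0 0;0 0 0 .12 0 0 0;0 0 0 .12 0 0 0;0 0 0 .12 0 0 0;0 0 0 .12 0 0 0'
```

```text
time_s: 19.28
tool_pos: [0.603, -0.0427, 0.0848]
eef_rot: [0.622, 0.783, 0.0, 0.0]
ft_force: [-4.4, 0.7, 14.2]
gripper_width: -0.002
gripper_force: 6.8
```

```bash
python3 -m pendant '0 0 0 -.5 0 0 0;0 0 0 -1.2 0 0 0;20 0 0 -2 0 0 0;40 0 0 -3 0 0 0;60 0 0 -4 0 0 0;60 0 0 -4.6 0 0 0;60 0 0 -4.6 0 0 0;60 0 0 -4.6 0 0 0;60 0 0 -4.6 0 0 0;60 0 0 -4.6 0 0 0' 40
python3 - <<'E'
from h import *
print(tool([.578,.054,.2]),r.read_state()['tool_pos'])
for n in('wrist','top','scene'):
    p,d,c=snap(n);S=cloud(d,c).reshape(-1,3)
    q=S[(np.hypot(S[:,0]-.601,S[:,1]+.043)<.010)&(S[:,2]>.09)&(S[:,2]<.13)];print('button',n,len(q),np.median(q[:,2]) if len(q) else '')
    if n=='wrist':
        q=S[(np.hypot(S[:,0]-.577,S[:,1]-.054)<.03)&(S[:,2]>.137)&(S[:,2]<.146)];print('grip',len(q),[np.round(k,1) for k in cv2.minAreaRect((q[:,:2]*1000).astype(np.float32))])
        q=S[(np.hypot(S[:,0]-.567,S[:,1]-.1025)<.02)&(S[:,2]>.148)&(S[:,2]<.157)];print('sty',len(q),cv2.minEnclosingCircle((q[:,:2]*1000).astype(np.float32)))
E
```

```text
time_s: 20.12
tool_pos: [0.6015, -0.0425, 0.196]
eef_rot: [0.622, 0.783, -0.001, -0.002]
ft_force: [0.1, -0.2, -1.2]
gripper_width: 0.701
gripper_force: 0.0
[ 3.97182823 -0.04744197 -0.15551273] [ 0.60149225 -0.04247846  0.19597759]
button wrist 397 0.10471984473514417
grip 1126 [array([579.2,  52.8]), array([23.6, 19.9]), np.float64(13.3)]
sty 0 ((0.0, 0.0), 0.0)
button top 51 0.1048381521329461
button scene 28 0.10632359614207912
```

The button is in (top 0.105, was 0.114). Now the grip block.

```bash
python3 -m pendant '60 1.5 0 0 0 0 0;60 3 0 0 0 0 0;60 3.95 0 0 0 0 0;60 3.95 0 .5 0 0 0;60 3.95 0 1.5 0 0 0;60 3.95 0 2.5 0 0 0;60 3.95 0 3.4 0 0 0;60 3.95 0 4 0 0 0;60 3.95 0 4.1 0 0 0;60 3.95 0 4.1 0 0 0'
python3 -m pendant '40 0 0 0 0 0 0;15 0 0 0 0 0 0;15 0 0 0 0 0 0;15 0 0 0 0 0 0;15 0 0 0 0 0 0;15 0 0 0 0 0 0;15 0 0 0 0 0 0;15 0 0 0 0 0 0;15 0 0 0 0 0 0;15 0 0 0 0 0 0' 40
python3 - <<'E'
from h import *
p,d,c=snap('wrist');I=cv2.cvtColor(p,cv2.COLOR_RGB2BGR);cv2.imwrite('pics/w7.png',I);np.savez('w7.npz',p=p,d=d,**c)
E
```

```text
time_s: 21.1
tool_pos: [0.579, 0.0531, 0.0936]
eef_rot: [0.623, 0.783, -0.001, -0.001]
ft_force: [0.3, 0.0, 1.1]
gripper_width: 0.703
gripper_force: 0.0
time_s: 21.93
tool_pos: [0.578, 0.0526, 0.0976]
eef_rot: [0.622, 0.783, -0.002, -0.001]
ft_force: [-22.8, -4.6, 18.2]
gripper_width: 0.269
gripper_force: 40.1
```

View pics/w7.png

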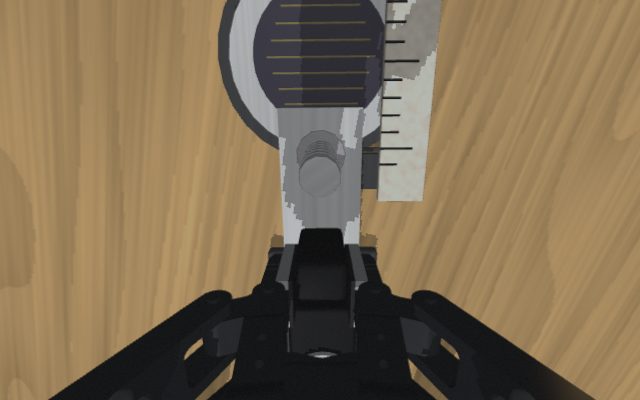

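The wrist view shows the block held between the pads, the stylus upright at (320,170) and the pointer blade at (372,149). The earlier view puts the cursor about 99 mm ahead of the pointer. I'll relax the side load and draw 85 mm first.

```bash
python3 -m pendant '15 0 -.03 -.05 0 0 0;15 0 -.05 -.1 0 0 0;15 .3 -.05 -.1 0 0 0;15 .8 -.06 -.1 0 0 0;15 1.3 -.06 -.1 0 0 0;15 1.8 -.06 -.1 0 0 0;15 2.4 -.07 -.1 0 0 0;15 3 -.07 -.1 0 0 0;15 3.4 -.08 -.1 0 0 0;15 3.4 -.08 -.1 0 0 0'
python3 -m pendant '15 0 0 0 0 0 0;15 0 0 0 0 0 0;15 0 0 0 0 0 0;15 0 0 0 0 0 0;15 0 0 0 0 0 0;15 0 0 0 0 0 0;15 0 0 0 0 0 0;15 0 0 0 0 0 0;15 0 0 0 0 0 0;15 0 0 0 0 0 0'
python3 - <<'E'
from h import *
p,d,c=snap('wrist');I=cv2.cvtColor(p,cv2.COLOR_RGB2BGR);np.savez('w8.npz',p=p,d=d,**c)
cv2.imwrite('pics/w8.png',cv2.resize(I[60:220,260:460],None,fx=4,fy=3.75)[:600])
E
```

```text
time_s: 22.82
tool_pos: [0.5576, 0.1366, 0.0977]
eef_rot: [0.622, 0.783, -0.001, -0.001]
ft_force: [-5.5, -5.8, -4.5]
gripper_width: 0.267
gripper_force: 41.3
time_s: 23.65
tool_pos: [0.5581, 0.1348, 0.0978]
eef_rot: [0.622, 0.783, -0.002, -0.0]
ft_force: [-5.3, -5.4, -4.0]
gripper_width: 0.277
gripper_force: 41.4
```

View pics/w8.png

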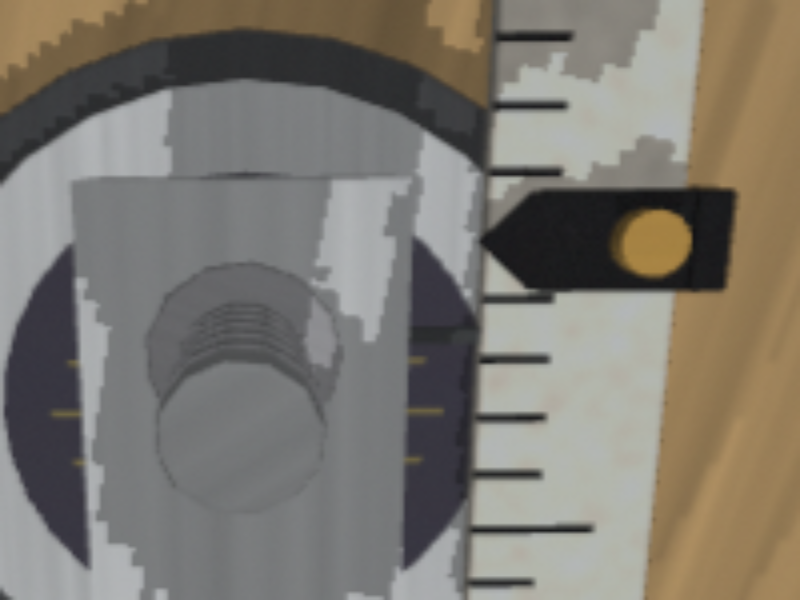

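The crop shows the pointer tip at (472,332) and the cursor nose at (482,242), with the stylus still standing in its socket.

```bash
python3 - <<'E'
from h import *
z=np.load('w8.npz');c={k:z[k] for k in('fx','fy','cx','cy','R','t')};W=cloud(z['d'],c)
a=W[145:152,366:377];print(W[148,362:380,2].round(4))
y=np.array([-np.sin(np.deg2rad(13.4)),np.cos(np.deg2rad(13.4))])
N=ray(380.5,60+242/3.75,.071,c)
print('cursor z',W[124,382:392,2].round(4))
for zz in(.073,.085): 
    P=ray(376.5,60+332/3.75,zz,c);print(zz,P,(N-P)[:2]@y)
# stylus-based: axis y of handle top
q=W.reshape(-1,3);q=q[(q[:,2]>.149)&(q[:,2]<.156)&(np.hypot(q[:,0]-N[0]+.02,q[:,1]-N[1]+.02)<.05)];k=cv2.minEnclosingCircle((q[:,:2]*1000).astype(np.float32));print(k,(N[:2]-np.array(k[0])/1000)@y)
E
```

```text
[0.0736 0.0737 0.0735 0.0732 0.073  0.0731 0.0727 0.0729 0.0724 0.073
 0.0728 0.0725 0.0728 0.0733 0.073  0.0715 0.0731 0.0738]
cursor z [0.0702 0.0709 0.0719 0.0714 0.071  0.0707 0.0714 0.0726 0.072  0.0711]
0.073 [0.58058592 0.19171665 0.073     ] 0.01408183199174809
0.085 [0.57814226 0.19286604 0.085     ] 0.012397424496403589
((558.23046875, 164.6578826904297), 30.67009162902832) 0.03522312004451381
```

```bash
python3 -m pendant '15 .1 0 0 0 0 0;15 .2 0 0 0 0 0;15 .3 0 0 0 0 0;15 .4 0 0 0 0 0;15 .5 0 0 0 0 0;15 .57 0 0 0 0 0;15 .57 0 0 0 0 0;15 .57 0 0 0 0 0;15 .57 0 0 0 0 0;15 .57 0 0 0 0 0'
python3 - <<'E'
from h import *
p,d,c=snap('wrist');I=cv2.cvtColor(p,cv2.COLOR_RGB2BGR)
cv2.imwrite('pics/w9.png',cv2.resize(I[60:220,260:460],None,fx=4,fy=3.75)[:600])
E
```

```text
time_s: 24.53
tool_pos: [0.5548, 0.1486, 0.0978]
eef_rot: [0.622, 0.783, -0.002, -0.001]
ft_force: [-6.5, -5.6, -2.3]
gripper_width: 0.276
gripper_force: 41.5
```

View pics/w9.png

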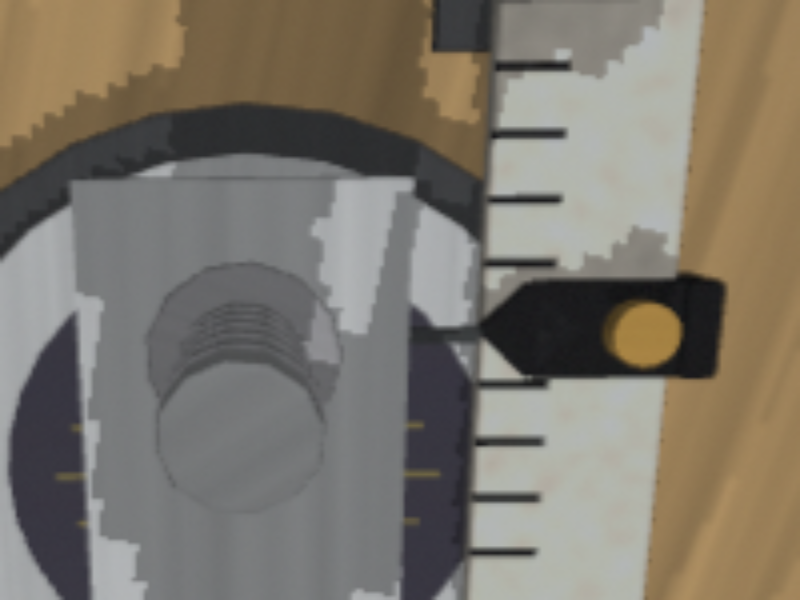

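The pointer (row 332) lines up with the cursor nose (row 328) to within 1 mm, and the stylus is seated and upright. The half second of held rows and the still grip satisfy step 4, so I'm handing in.

```bash
python3 -m pendant '15 0 0 0 0 0 0;15 0 0 0 0 0 0;15 0 0 0 0 0 0;15 0 0 0 0 0 0;15 0 0 0 0 0 0;15 0 0 0 0 0 0;15 0 0 0 0 0 0;15 0 0 0 0 0 0;15 0 0 0 0 0 0;15 0 0 0 0 0 0'
python3 -c "
from station import r
print(r.close_job())"
```

```text
time_s: 25.42
tool_pos: [0.5548, 0.1486, 0.0977]
eef_rot: [0.622, 0.783, -0.002, -0.001]
ft_force: [-6.9, -5.7, -2.0]
gripper_width: 0.273
gripper_force: 41.5
the job is handed in; nothing more can be done
None
```

I handed the job in at 25.4 s; no verdict came back, but my last measurements show the stylus seated in the socket, the lock button fully in, and the arm held by its grip block with the pointer within about 1 mm of the cursor.

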